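Level the back-bar shelf and hold the level down

TASK

Lay the spirit level lengthwise on the middle of the sprung steel shelf board, and turn the red knob of the shelf's levelling foot until the bubble stands in the middle of its vial while the level is pressed down so firmly that the board is fully seated. The board springs up a little whenever it is not pressed, so only the pressed reading counts. Finish while still pressing the level down on the board, with the bubble centred and the robot touching nothing but the level; leave everything else on the counter where it is.

Things in the scene. Friction and masses are not known exactly. Their poses are not given: they have to be found in the camera images.
- level: Loose spirit level, aluminium with black end caps, 200 x 30 x 43 mm, about 270 g, on the counter before the shelf. Origin: centre of its underside; x along it, z up. Within 38 mm of the middle the solid bar is 26 mm tall, with the green vial on it (43 mm, not solid); from 38 to 96 mm out, the two end blocks are solid, flat on top at 43 mm, fit to press on. Grip it across its 30 mm width.
- bubble (a joint): White bubble, 18 mm long, in the level's green vial: its offset (m) from the middle along the level's x axis, -0.024 to 0.024; 0 = centred between the two black rings, which stand 12 mm either side of the middle. It goes to the higher end, about 3.3 mm for each 0.01 rad of slope, and takes about 1 s to settle.
- stand: Dark steel stand of the shelf, fixed to the counter: base plate 130 x 470 x 12 mm. Origin: centre of its underside; y points along the shelf from the pivot end (y = -170 mm) to the levelling foot (y = +195 mm), z up. The foot's tower, 60 x 60 mm, is 86 mm tall.
- board: Steel shelf board, 110 x 310 x 10 mm, hinged at the pivot end. Origin on the hinge axis, 60 mm above the counter: x across it, y along it to the foot, z its upper normal; its top is 12 mm above the hinge axis. At the start its foot end is low: by 0.02 to 0.08 rad when pressed down.
- board_mid (a point): Middle of the board's upper face, 160 mm from the hinge axis; axes as board.
- board_seat (a joint): Spring lift of the board on its rubber pads (rad): 0.025, the upper stop, when nothing or only the level's weight is on it; 0 when pressed fully down. The lift raises the foot end, so pressed down the slope is 0.025 rad less than unpressed. About 4 to 8 N pressed on the level seats it, more the nearer the pivot.
- foot_knob (a joint): Red bar knob of the levelling foot (rad, 0 to 5), axis vertical; grows when turned clockwise seen from above, and each rad clockwise raises the foot end of the board by 0.03 rad of slope. Anticlockwise lowers it. It stays where it is left (friction 0.3 N m) and does not rise or sink.
- knob_grip (a point): Grip point in the red bar of the knob, on its axis, 115 mm above the counter. The bar is 52 mm long (along this point's x axis), 14 mm wide (y axis) and 32 mm tall (97 to 129 mm above the counter), above a black disc of 52 mm diameter. The bar turns with the knob.
- wrench: Bystander: steel wrench, 170 mm long, lying in front of the shelf; origin under its middle.
- bitters: Bystander: amber bottle, 52 mm diameter, 150 mm tall, behind the shelf; origin under its centre.
- syrup: Bystander: green bottle, 60 mm diameter, 180 mm tall, behind the shelf; origin under its centre.
- tumbler_a: Bystander: blue cup, 76 mm diameter, 90 mm tall; origin under its centre.
- tumbler_b: Bystander: white cup, 76 mm diameter, 90 mm tall; origin under its centre.
- jigger: Bystander: steel double-cone measure, 44 mm diameter, 85 mm tall; origin under its centre.
- screwdriver: Bystander: screwdriver, 200 mm long, lying on the counter; origin under its middle.
There are look-alikes about, which are no part of the job. There is more than one size of the level; the job needs the middle-sized.

How it is judged:
On the way:
1. the level lies lengthwise on the board (angle between the x axis of level and the y axis of board, either way round below 0.2 rad and x of level in the frame of board_mid between -0.045 and 0.045 m and y of level in the frame of board_mid between -0.06 and 0.06 m and z of level in the frame of board_mid below 0.005 m and angle between the z axis of level and the z axis of board, either way round below 0.03 rad), for 0.2 s.
At the end, for the whole second after the job is handed in: Level flat and lengthwise (0.2 rad) on the board, within 45 mm across and 60 mm along of its middle; arm presses it (over 1.5 N; over 5 N level on board), board seated (below 0.004 rad), arm not touching board or stand; bubble within 3 mm of centre, board within 0.012 rad of level (all of step 1 and value of joint bubble between -0.003 and 0.003 m and angle between board's own z axis and vertical below 0.012 rad and value of joint board_seat below 0.004 rad and contact force between level and board above 5 N and contact force between any of the fingers, the arm and level above 1.5 N and contact force between each of the fingers, the arm and board below 0.5 N and contact force between each of the fingers, the arm and stand below 0.5 N); the arm keeps its last pose, push and grip.
It fails at once if a bystander is shifted more than 30 mm or knocked over (distance of any of wrench, bitters, syrup, tumbler_a, tumbler_b, jigger, screwdriver from where it was at the start of the episode above 0.03 m or angle between any of wrench, bitters, syrup, tumbler_a, tumbler_b, jigger, screwdriver's own z axis and vertical above 0.5 rad).
It also fails if it takes over 64 s, if anything falls off the work surface, if the arm or the gripper's body presses on something with over 40 N, if the wrist force passes 120 N, or if a joint passes its speed limit or range.

ROBOT

A 6-joint arm with a two-finger parallel gripper is mounted at the origin on the work surface. World frame = base frame: x ahead of the robot, y to its left, z up, the work surface at z = 0. Lengths are in m, angles in rad, forces in N, time in s.
With the tool pointing down it reaches from about 0.375 to 0.925 m from the base axis. Payload 5.7 kg.
Tool frame: the origin (TCP) lies midway between the tips of the shut fingers; the grasp point (between the pads) lies 19 mm behind it; z points along the fingers, y is the direction in which the jaws open and shut (so a half turn about z gives the same grasp; the last joint's range is limited). The gripper opens to 85 mm and grips with 20 to 120 N. Pads are 22 mm wide; open, the fingers measure 114 mm over their backs; the gripper's body (76 mm by 85 mm) begins 54 mm behind the grasp point. The pads swing forward as they close: fully open they stand 13 mm farther back than shut.
Start: joints at [1.198, 0.359, 1.51, -0, 1.272, -0.115], TCP at [0.153, 0.58, 0.231] pointing down, gripper open.
Joint ranges: [-2.97, 2.97], [-1.01, 2.36], [0.21, 2.38], [-0.96, 4.11], [0.2, 2.71], [-2.98, 2.98]. Speed limits (rad/s): [2.39, 2.39, 3.14, 3.14, 3.14, 3.14].

INTERFACE

Orientations are given as a rotation vector (axis times angle).
In Python, from cell import robot, open_gripper, gripper_close, read_camera, ticket, spot_in, outline_of, landmark_of gives the robot as it stands. The module is installed in compiled form; this text tells all that it offers. Calls block until the motion is done:
- robot.move_pose(position, orientation): joint-space move of the TCP to a pose.
- robot.move_linear(position, orientation=None, max_speed=0.15, contact_N=None): straight line of the TCP; orientation=None keeps the orientation; max_speed is the mean speed in m/s. With contact_N (N) it stops when the force on the tool has changed by that much, and returns True; else False.
- robot.move_j(angles): joint-space move.
- open_gripper() and gripper_close(grasp_force=None): open the fingers fully, or close them until they stop; grasp_force is the grip in N (None keeps the last).
- robot.dwell(seconds).
- robot.ik(position, orientation): joint angles nearest the present ones, or None.
- robot.get_state(): the state.
- read_camera(name): name is "scene" or "top"; returns a dict with "pixels" (420x560x3 uint8, red, green, blue), "fx", "fy", "cx", "cy" (pixels), "R" (3x3) and "t" (3): a world point X has camera coordinates R X + t. Camera axes: x right, y down, z forward; pixel columns grow to the right and rows downward; lengths in m; the calibration is good to about 2 mm. A picture is of the moment at which its call begins. There is no depth.
A pose or a line that the arm cannot do raises robot.Unreachable and nothing moves.
- ticket.sign_off(): hands the job in, once; it reports no verdict.
Trained networks look in a picture, given as the dict that the camera call returned (one of the last four; its "shot" number tells which), for a name from the list of things; names that differ only in an ending like _2 or _b are one class to them, and where a whole thing is asked for, a point or a joint stands for the part that bears it (a point fixed in the world has none). Each returns a list of dicts, best first, with "conf" (0 to 1); they miss things now and then, are a little off and sometimes report something else, mostly with a low value. They report only what shows in the picture. A call takes as long as a camera call. They do not tell look-alikes from the thing itself.
- spot_in(label, picture): "at" ([x, y, z] in m, in the coordinates of the camera as it stood for that picture, good to about 4 mm: the middle of the surface that is visible of it).
- outline_of(label, picture): "pixels" (420x560 bool, what is visible of it).
- landmark_of(label, picture): "at" ([x, y, z] in m, in the coordinates of the camera as it stood for that picture, good to about 4 mm: a listed point, or the origin of a listed thing).
The state is a dict: "time_s": time; "joint_positions": joint angles; "joint_velocities": joint speeds; "joint_torque": joint torques, N m; "ee_pos": TCP position; "tcp_rot": TCP orientation; "force": force on the tool from outside, world axes, zero at the start; "moment": the same for the moment, N m; "opening": opening from 0.0 (shut) to 1.0 (fully open).
Only numpy, scipy, OpenCV 4.12 (cv2) and the standard library are available. Lean on these libraries where they do the work, as an engineer would, in place of code of your own. Each camera call takes 0.05 s, during which the arm holds its last target.

## Working session

There is one attempt and no reset: what is moved stays moved. The work goes in short steps, each a Python script; the robot and the scene stay as the last script left them, time stands still between calls to the robot, and variables do not carry over. Pictures are saved under pics/ and viewed, and the job is handed in when it is done.

```bash
mkdir -p pics; ls
cat > h.py <<'E'
import numpy as np, cv2
from cell import *
def save(p,n,crop=None,s=1):
    im=cv2.cvtColor(p["pixels"],cv2.COLOR_RGB2BGR)
    if crop: a,b,c,d=crop; im=im[a:b,c:d]
    if s!=1: im=cv2.resize(im,None,fx=s,fy=s,interpolation=cv2.INTER_CUBIC)
    cv2.imwrite("pics/"+n,im)
def c2w(p,X): return np.array(p["R"]).T@(np.array(X)-np.array(p["t"]))
def px2w(p,u,v,z):
    R=np.array(p["R"]);C=-R.T@np.array(p["t"])
    d=R.T@np.array([(u-p["cx"])/p["fx"],(v-p["cy"])/p["fy"],1.])
    return C+d*(z-C[2])/d[2]
def w2px(p,X):
    c=np.array(p["R"])@np.array(X)+np.array(p["t"])
    return np.array([p["fx"]*c[0]/c[2]+p["cx"],p["fy"]*c[1]/c[2]+p["cy"]])
E
python3 - <<'E'
from h import *
np.set_printoptions(precision=4,suppress=True)
for n in ["scene","top"]:
    p=read_camera(n); save(p,n+"0.png",s=1.4)
    R=np.array(p["R"]);print(n,-R.T@np.array(p["t"]),R[2],p["fx"])
    for l in ["level","stand","board","board_mid","knob_grip","wrench"]:
        for o in landmark_of(l,p): print(l,round(o["conf"],2),c2w(p,o["at"]), w2px(p,c2w(p,o["at"])))
print(robot.get_state())
E
```

```text
pics
scene [1.4371 0.4046 1.1383] [-0.6378 -0.2697 -0.7215] 510.72634740357734
level 0.77 [ 0.2738 -0.2581 -0.0001] [232.1133 160.8979]
level 0.69 [ 0.4097 -0.4185  0.0021] [170.249 171.277]
level 0.65 [ 0.2316  0.3317 -0.0003] [404.901  204.6307]
stand 0.94 [ 0.6209 -0.0177  0.0026] [251.0343 255.5353]
board 0.69 [ 0.6539 -0.1901  0.0633] [190.2536 230.262 ]
board_mid 0.92 [ 0.628  -0.0278  0.0707] [246.0848 240.5494]
knob_grip 0.54 [0.6002 0.1709 0.1152] [318.6171 246.2446]
wrench 0.7 [ 0.4337  0.0993 -0.0007] [313.0157 224.9175]
top [0.3577 0.0021 1.408 ] [ 0.103  -0.0037 -0.9947] 537.9836561155851
level 0.83 [ 0.2636 -0.2568 -0.0032] [384.1162 309.0902]
level 0.7 [ 0.2269  0.3289 -0.0014] [157.432  322.1321]
level 0.64 [ 0.4266 -0.1233  0.0008] [332.6491 245.8097]
level 0.24 [ 0.6278 -0.0188 -0.0018] [293.0945 169.8735]
stand 0.93 [ 0.6279 -0.0194 -0.0048] [293.3068 170.0457]
board 0.69 [ 0.654  -0.1887  0.0629] [360.3275 155.3898]
board_mid 0.56 [ 0.6297 -0.026   0.0702] [296.4273 163.7576]
knob_grip 0.78 [0.5997 0.1764 0.1167] [213.5879 171.4904]
wrench 0.84 [0.4393 0.1054 0.0005] [245.2772 240.3672]
wrench 0.23 [ 0.6284  0.3669 -0.0065] [148.3194 168.9294]
{'time_s': 0.7, 'joint_positions': array([ 1.1979,  0.3588,  1.5104,  0.    ,  1.2725, -0.1151]), 'joint_velocities': array([ 0.0012, -0.0001, -0.0004, -0.002 ,  0.0007, -0.0001]), 'joint_torque': array([ -0.0013, -52.7434, -27.9003,  -0.0004,   0.0017,   0.    ]), 'ee_pos': array([0.153 , 0.5802, 0.2313]), 'tcp_rot': array([-0.4038, -3.1155,  0.0001]), 'force': array([ 0.1958,  0.7343, -0.4313]), 'moment': array([-0.0581,  0.0401,  0.0432]), 'opening': 1.000235068617873}
```

View pics/scene0.png

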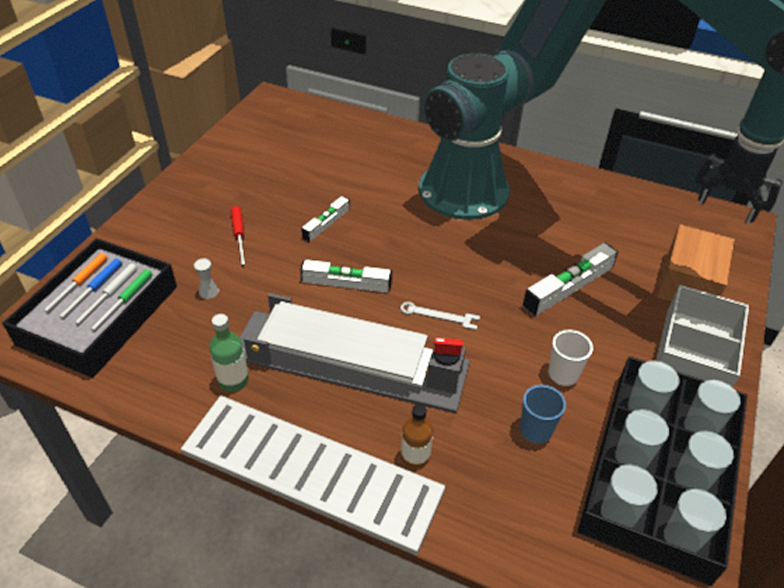

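View pics/top0.png

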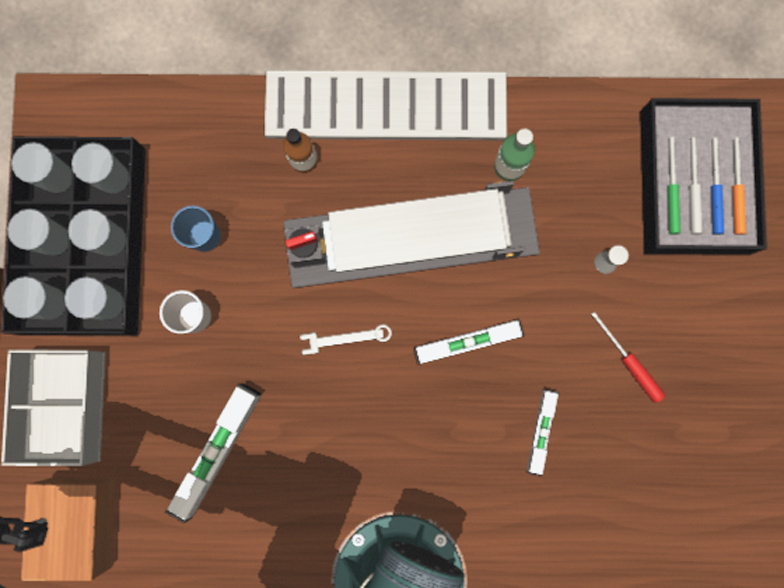

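The top view shows the middle-sized level centred near px (470,342), the board at about (415,230) and the red bar knob at about (301,240), all in the 1.4x picture. Next I refine these with outlines.

```bash
cat >> h.py <<'E'
from scipy.spatial.transform import Rotation as Ro
def down(d):  # tool z down, tool y along horizontal dir d
    y=np.array([d[0],d[1],0.]);y/=np.linalg.norm(y);z=np.array([0,0,-1.]);x=np.cross(y,z)
    return Ro.from_matrix(np.c_[x,y,z]).as_rotvec()
def best(pos,d):
    c=[]
    q0=np.array(robot.get_state()["joint_positions"])
    for s in (1,-1):
        r=down(s*np.array(d)); q=robot.ik(pos,r)
        if q is not None: c.append((np.abs(np.array(q)-q0).max(),s,r))
    c.sort(key=lambda a:a[0]); return c[0][2]
E
python3 - <<'E'
from h import *
np.set_printoptions(precision=4,suppress=True)
for n in ["top","scene"]:
    p=read_camera(n)
    for o in outline_of("level",p):
        m=o["pixels"].astype(np.uint8); r=cv2.minAreaRect(np.argwhere(m)[:,::-1].astype(np.float32))
        b=cv2.boxPoints(r); w=np.array([px2w(p,u,v,.043)[:2] for u,v in b]); print(n,"level",o["conf"],r,w.mean(0),[np.linalg.norm(w[i]-w[i-1]) for i in (1,2)])
    im=p["pixels"].astype(int); red=(im[...,0]>150)&(im[...,1]<60)&(im[...,2]<60)
    k=w2px(p,[.6,.174,.129]); yy,xx=np.nonzero(red); s=(abs(xx-k[0])<20)&(abs(yy-k[1])<20)
    if n=="top":
        pts=np.array([px2w(p,u,v,.129)[:2] for u,v in zip(xx[s],yy[s])]); c=pts.mean(0); e,V=np.linalg.eigh(np.cov(pts.T)); print("knob",len(pts),c,V[:,1],np.sqrt(12*e))
        save(p,"c1.png",(120,280,190,400),3.5)
    else: save(p,"c2.png",(160,300,160,350),4)
E
```

```text
top level 0.88 ((386.4015808105469, 308.7669677734375), (11.55417251586914, 61.419551849365234), 10.784297943115234) [ 0.268  -0.2541] [np.float64(0.15281861528279925), np.float64(0.029058611744344348)]
top level 0.76 ((152.0666046142578, 323.3350830078125), (18.827524185180664, 108.64021301269531), 29.577838897705078) [0.229  0.3313] [np.float64(0.26534154349427846), np.float64(0.04775400787010747)]
top level 0.57 ((333.97308349609375, 244.25723266601562), (12.070198059082031, 78.77196502685547), 74.93151092529297) [ 0.4285 -0.1231] [np.float64(0.20068984131355827), np.float64(0.030637075077912506)]
knob 13 [0.5982 0.1697] [-0.311   0.9504] [0.0213 0.0502]
scene level 0.93 ((407.2752685546875, 198.6404571533203), (19.82196044921875, 76.95584106445312), 57.9946174621582) [0.243  0.3373] [np.float64(0.30217769640972386), np.float64(0.08095277059639283)]
scene level 0.77 ((232.53277587890625, 156.1393280029297), (11.395281791687012, 41.86805725097656), 50.194427490234375) [ 0.2932 -0.2426] [np.float64(0.1728627346181808), np.float64(0.05410901560877105)]
scene level 0.71 ((247.59230041503906, 197.23846435546875), (66.21232604980469, 16.274818420410156), 6.911227226257324) [ 0.4488 -0.1128] [np.float64(0.07134732359576766), np.float64(0.20758814999859704)]
```

View pics/c1.png

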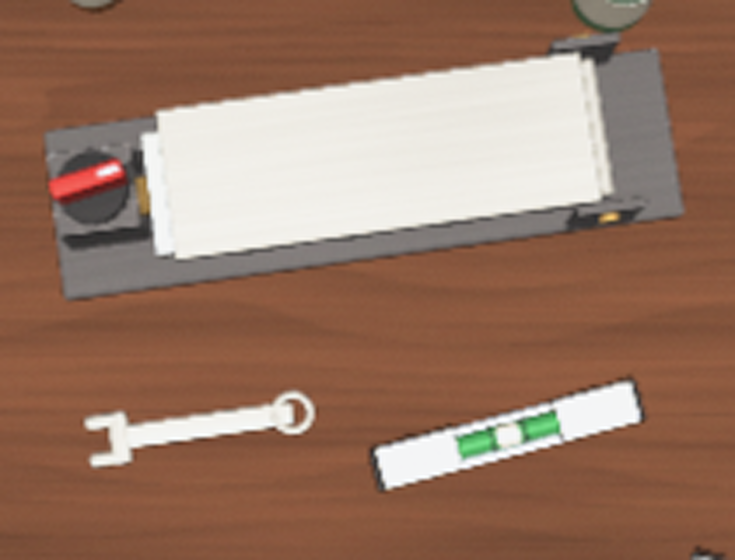

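View pics/c2.png

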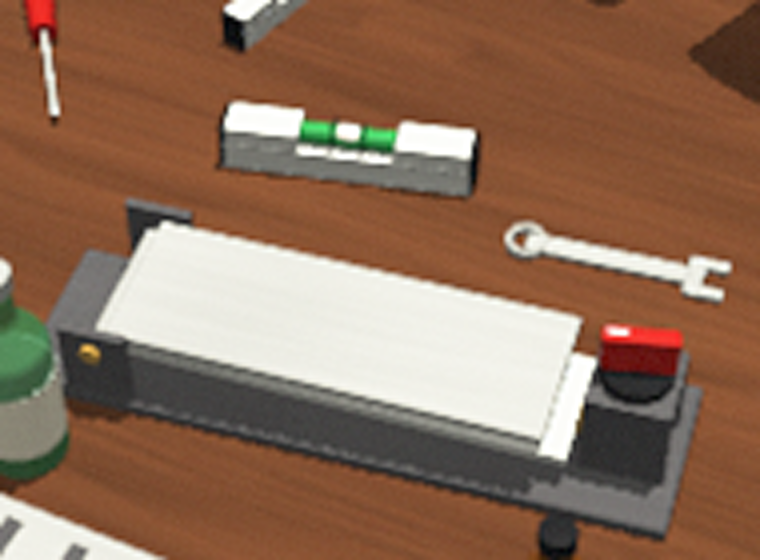

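```bash
cat > pick.py <<'E'
from h import *
np.set_printoptions(precision=4,suppress=True)
p=read_camera("top")
for l in ["syrup","bitters","tumbler_a","tumbler_b"]: print(l,[(round(o["conf"],2),c2w(p,o["at"])) for o in landmark_of(l,p)][:2])
best_o=[o for o in outline_of("level",p) if abs(np.argwhere(o["pixels"]).mean(0)-[244,334]).max()<8][0]
b=cv2.boxPoints(cv2.minAreaRect(np.argwhere(best_o["pixels"])[:,::-1].astype(np.float32)))
w=np.array([px2w(p,u,v,.043)[:2] for u,v in b])
e=[w[1]-w[0],w[2]-w[1]]; L=max(e,key=np.linalg.norm); L/=np.linalg.norm(L); L*=np.sign(L[1])
c=np.array([.4272,-.1232]); n=np.array([-L[1],L[0]]); print("dir",L)
r=best([*c,.12],n); print(r, robot.ik([*c,.12],r))
robot.move_pose([*c,.12],r)
robot.move_linear([*c,.002],max_speed=.12)
gripper_close(40)
print(robot.get_state()["opening"])
robot.move_linear([*c,.16],max_speed=.15)
s=robot.get_state();print(s["opening"],s["time_s"],s["force"],s["joint_positions"])
save(read_camera("scene"),"p1.png",s=1.4)
E
python3 pick.py
```

```text
syrup [(0.62, array([ 0.7705, -0.2056, -0.0015]))]
bitters [(0.81, array([ 0.7813,  0.1906, -0.0015]))]
tumbler_a [(0.82, array([ 0.6269,  0.3699, -0.0008])), (0.59, array([ 0.4761,  0.3839, -0.0014]))]
tumbler_b [(0.82, array([ 0.6269,  0.3699, -0.0008])), (0.59, array([ 0.4761,  0.3839, -0.0014]))]
dir [-0.2671  0.9637]
[1.9018 2.5006 0.    ] [-0.4364  0.2866  1.9645 -0.      0.8905 -0.7068]
0.34419446595144804
0.3423737561027361 6.775 [ 0.4248 -0.3725 -2.9682] [-0.4364  0.2253  1.9215 -0.      0.9966 -0.7068]
```

View pics/p1.png

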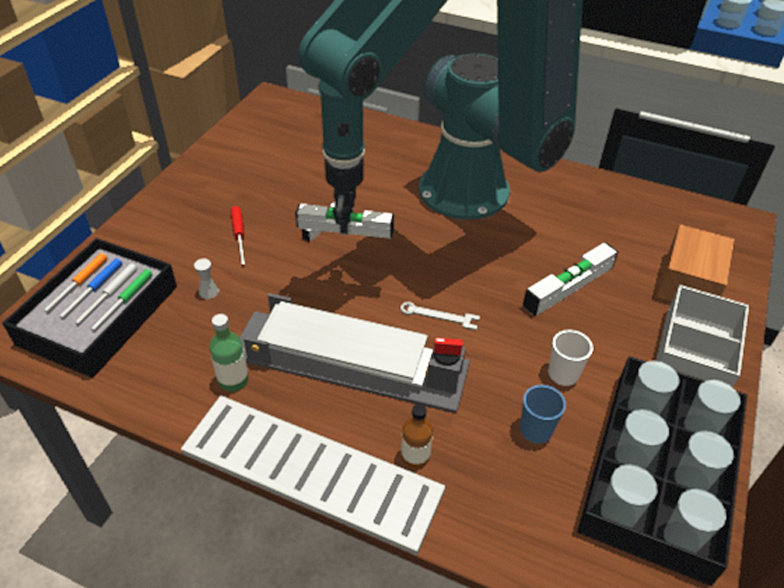

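The gripper holds the level near its middle, at about px (345,220). The opening corresponds to 29 mm and the force is 3 N, which fits the level's weight. Now I place it on the board.

```bash
cat > place.py <<'E'
from h import *
np.set_printoptions(precision=4,suppress=True)
bd=np.array([-.150,.989]);bd/=np.linalg.norm(bd); bx=np.array([bd[1],-bd[0],0])
m=np.array([.629,-.029])
r0=best([*m,.16],bx)
r=(Ro.from_rotvec(-.025*bx)*Ro.from_rotvec(r0)).as_rotvec()
robot.move_pose([*m,.15],r)
robot.move_linear([*m,.09],max_speed=.15)
print(robot.move_linear([*m,.062],max_speed=.03,contact_N=3), robot.get_state()["ee_pos"],robot.get_state()["force"])
open_gripper()
robot.move_linear([*m,.17],max_speed=.2)
s=robot.get_state();print(s["time_s"],s["joint_positions"])
p=read_camera("scene");save(p,"q1.png",(120,320,140,380),3)
p=read_camera("top");save(p,"q2.png",(100,240,180,390),3.5)
E
python3 place.py
```

```text
True [ 0.6291 -0.0288  0.0706] [0.4336 0.0049 3.414 ]
10.15 [-0.1416  0.4567  1.5165 -0.0258  1.1641 -0.2818]
```

View pics/q1.png

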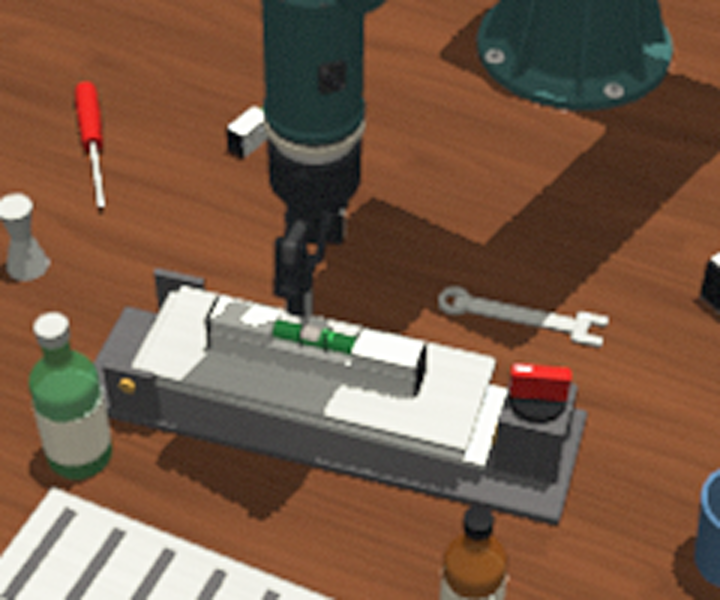

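View pics/q2.png

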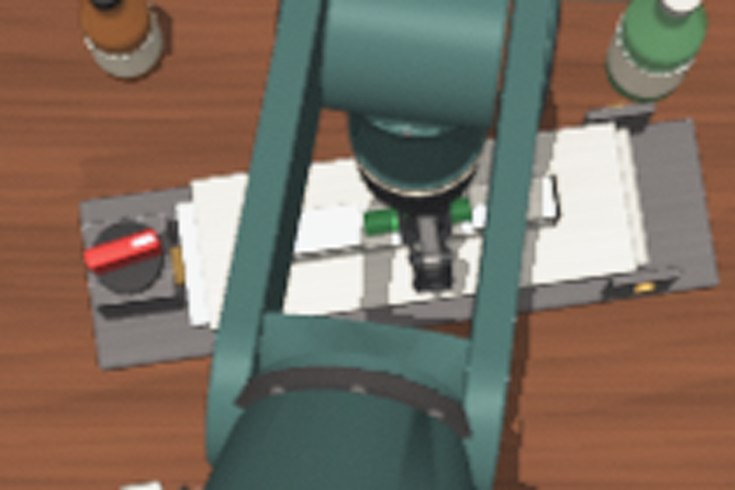

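The level lies lengthwise on the board's middle, with its bubble at about (312,333) in the scene crop. The arm partly hides it in both views, so I move to a hover over the knob and read it from there.

```bash
cat > hov.py <<'E'
from h import *
np.set_printoptions(precision=4,suppress=True)
k=np.array([.5995,.1730]); bar=np.array([-.26,.966])
# refine bar dir & position below
d=np.array([bar[1],-bar[0]])
for s in (1,-1):
    for a in (0,1,2,2.7):
        r=(Ro.from_rotvec([0,0,-a])*Ro.from_rotvec(down(s*d))).as_rotvec()
        print(s,a,robot.ik([*k,.16],r))
r=best([*k,.2],d)
robot.move_pose([*k,.2],r)
robot.dwell(.5)
p=read_camera("scene");save(p,"r1.png",(200,280,200,300),8)
p=read_camera("top");save(p,"r2.png",(130,200,260,360),8); np.savez("rtop.npz",im=p["pixels"])
print(robot.get_state()["time_s"],robot.get_state()["joint_positions"])
E
python3 hov.py
```

```text
1 0 [ 0.1703  0.4605  1.536  -0.      1.1451 -0.0926]
1 1 [ 0.1703  0.4605  1.536  -0.      1.1451  0.9074]
1 2 [ 0.1703  0.4605  1.536  -0.      1.1451  1.9074]
1 2.7 [0.1703 0.4605 1.536  0.     1.1451 2.6074]
-1 0 None
-1 1 [ 0.1703  0.4605  1.536  -0.      1.1451 -2.2342]
-1 2 [ 0.1703  0.4605  1.536   0.      1.1451 -1.2342]
-1 2.7 [ 0.1703  0.4605  1.536  -0.      1.1451 -0.5342]
11.6833 [ 0.17    0.4208  1.4933 -0.      1.2275 -0.0926]
```

View pics/r1.png

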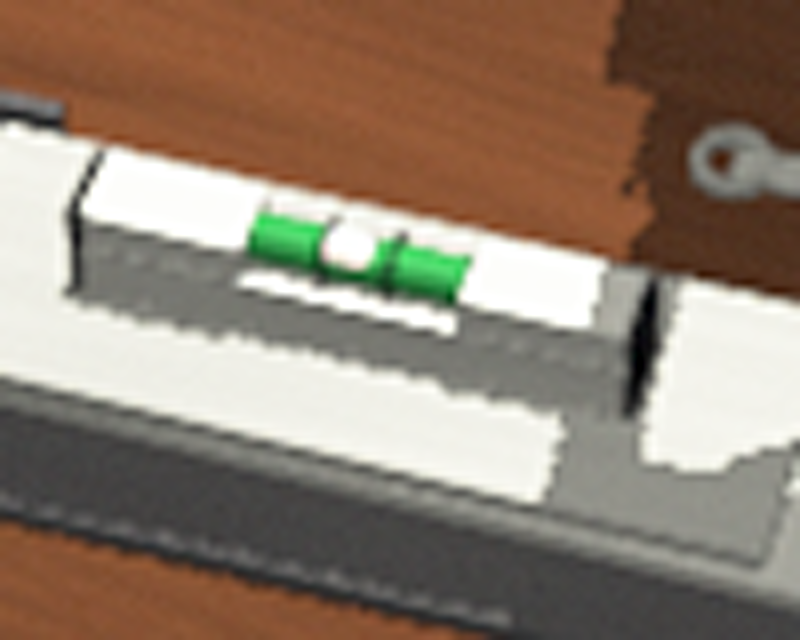

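View pics/r2.png

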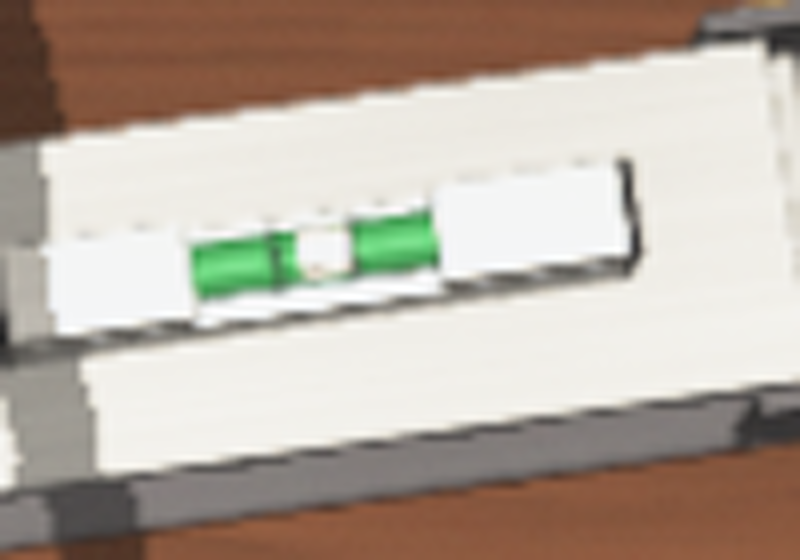

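The unpressed bubble sits about 3.2 mm toward the pivot. In the top crop its centre is at 326 against a vial middle of 315, and in the scene crop 350 against 359. The unpressed slope is therefore about -0.010 rad and the pressed slope about -0.035 rad, so I turn the knob about 1.15 rad clockwise.

```bash
cat > turn.py <<'E'
from h import *
np.set_printoptions(precision=4,suppress=True)
p=read_camera("top"); print(px2w(p,215.1,170.9,.129))
k=np.array([.5995,.1725]); bar=np.array([-.30,.954]); d=np.array([bar[1],-bar[0]])
r=down(d)
robot.move_pose([*k,.16],r)
robot.move_linear([*k,.101],max_speed=.1,contact_N=8)
print(robot.get_state()["ee_pos"])
gripper_close(50)
s=robot.get_state();print(s["opening"],s["force"],s["moment"])
q=np.array(s["joint_positions"]); q[5]+=1.15; robot.move_j(q)
s=robot.get_state();print(s["opening"],s["force"],s["moment"],s["joint_positions"])
open_gripper()
robot.move_linear([*k,.2],max_speed=.2)
robot.dwell(.6)
p=read_camera("scene");save(p,"s1.png",(200,280,200,300),8)
p=read_camera("top");save(p,"s2.png",(110,200,190,350),5)
print(robot.get_state()["time_s"])
E
python3 turn.py
```

```text
[0.5988 0.1711 0.129 ]
[0.6001 0.1726 0.1016]
0.15129233961132935 [ 4.0493  2.2534 -0.3554] [ 0.3245 -0.4931  0.3704]
0.15571005216384742 [-0.5756  2.2325  2.5154] [0.5979 0.2857 0.104 ] [0.1699 0.5271 1.5877 0.0011 1.0245 1.0132]
16.5083
```

View pics/s1.png

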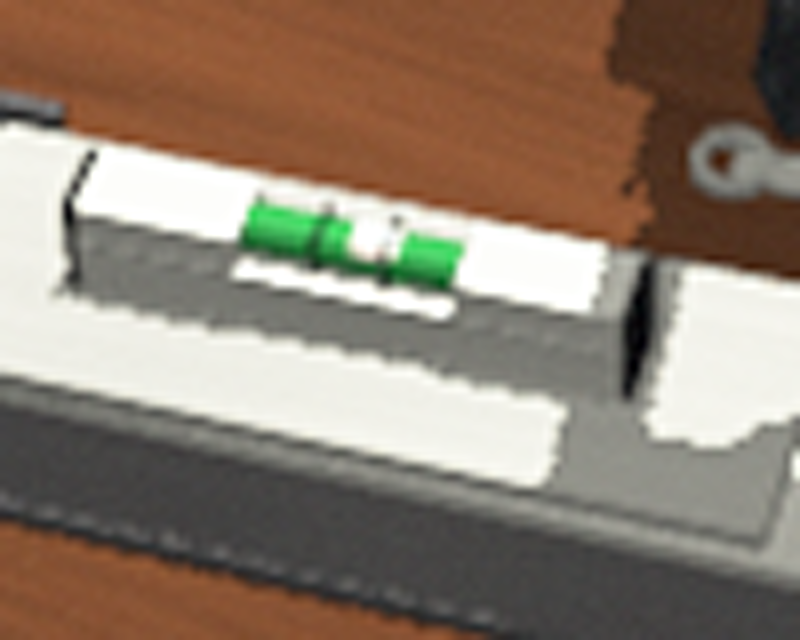

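View pics/s2.png

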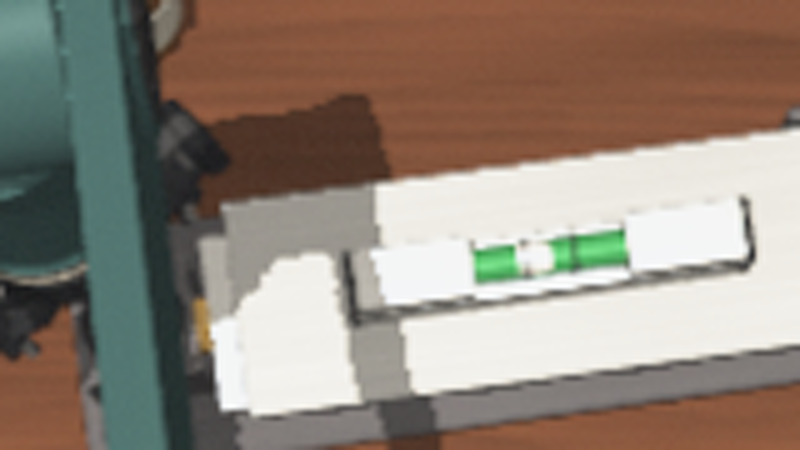

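Unpressed, the bubble now stands 7 to 7.5 mm toward the foot, against a target of about 8. In the top crop that is 535 against 550. Next I shut the fingers and press the pivot-side end block, so the vial stays visible.

```bash
cat > press.py <<'E'
from h import *
np.set_printoptions(precision=4,suppress=True)
p=read_camera("top"); c=px2w(p,300.1,161,.115); print("level c",c)
bd=np.array([-.150,.989]);bd/=np.linalg.norm(bd)
c=np.array([.629,-.029])
t=c-.064*bd
gripper_close(40)
r=best([*t,.18],bd)
robot.move_pose([*t,.18],r)
robot.move_linear([*t,.13],max_speed=.15)
print(robot.move_linear([*t,.095],max_speed=.02,contact_N=15))
s=robot.get_state();print(s["ee_pos"],s["force"])
robot.dwell(1.3)
s=robot.get_state();print(s["ee_pos"],s["force"],s["time_s"])
p=read_camera("scene");save(p,"t1.png",(200,280,200,300),8)
save(p,"t3.png",s=1.4)
p=read_camera("top");save(p,"t2.png",(110,200,220,380),5)
E
python3 press.py
```

```text
level c [ 0.6275 -0.034   0.115 ]
True
[ 0.6385 -0.0913  0.1152] [-2.357  -0.5381  9.5306]
[ 0.6385 -0.0914  0.1153] [-2.6659 -0.2744  8.1944] 21.0833
```

View pics/t1.png

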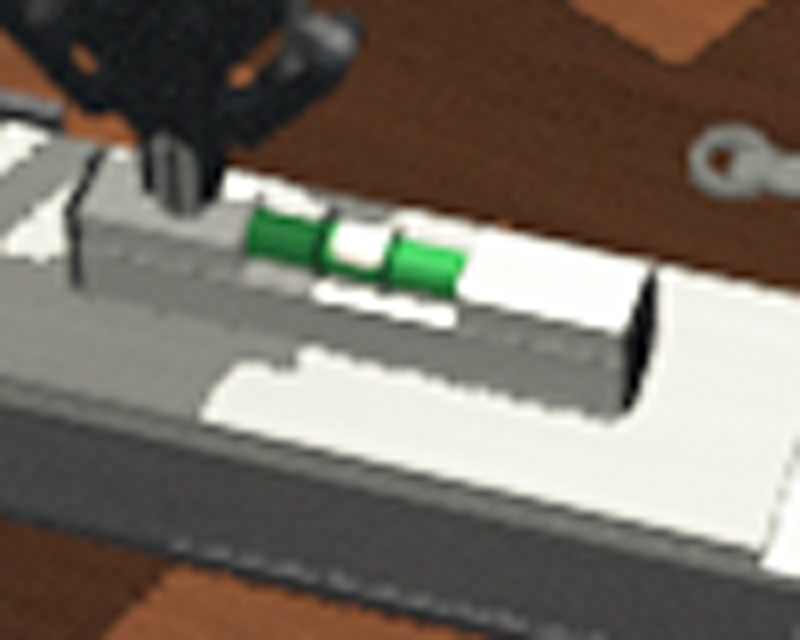

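View pics/t2.png

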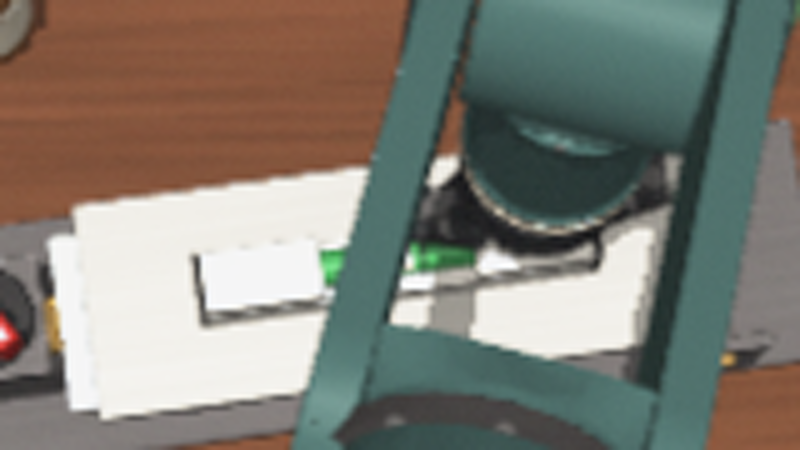

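View pics/t3.png

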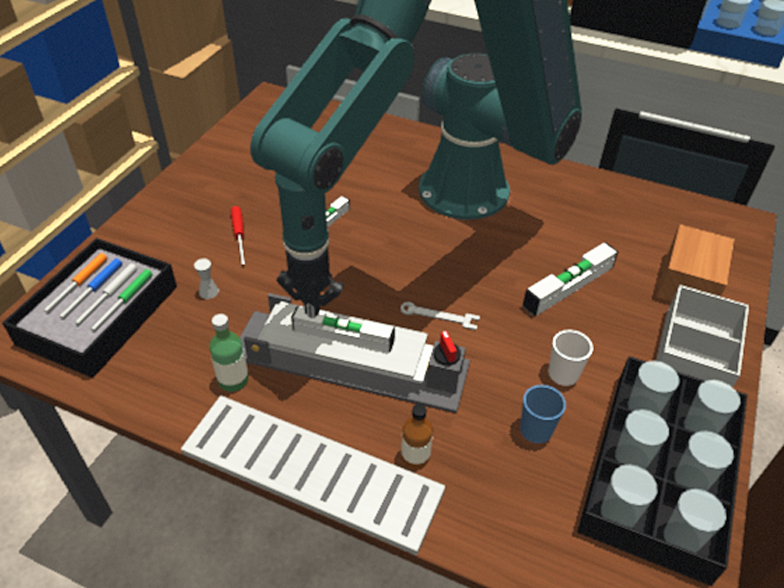

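The bubble now sits between the rings: its centre is at 360 against a ring middle of about 358 in the scene crop. The press has relaxed to about 8 N, though, so I press harder to make sure the board is seated and check whether the bubble moves.

Run:
```python
from h import *
np.set_printoptions(precision=4,suppress=True)
for i in range(2):
    s=robot.get_state(); e=np.array(s["ee_pos"])
    if s["force"][2]>20: break
    print(robot.move_linear([e[0],e[1],e[2]-.006],max_speed=.02,contact_N=9)); robot.dwell(.3)
    s=robot.get_state();print(s["ee_pos"],s["force"])
robot.dwell(1.3)
s=robot.get_state();print(s["ee_pos"],s["force"],s["time_s"])
p=read_camera("scene");save(p,"u1.png",(200,280,200,300),8)
```

```text
True
[ 0.6386 -0.0913  0.1151] [-2.2664 -0.8481  9.5495]
True
[ 0.6386 -0.0913  0.1151] [-2.2609 -0.0535 10.5892]
[ 0.6386 -0.0913  0.1151] [-2.7459 -0.0482  9.3081] 23.5
```

View pics/u1.png

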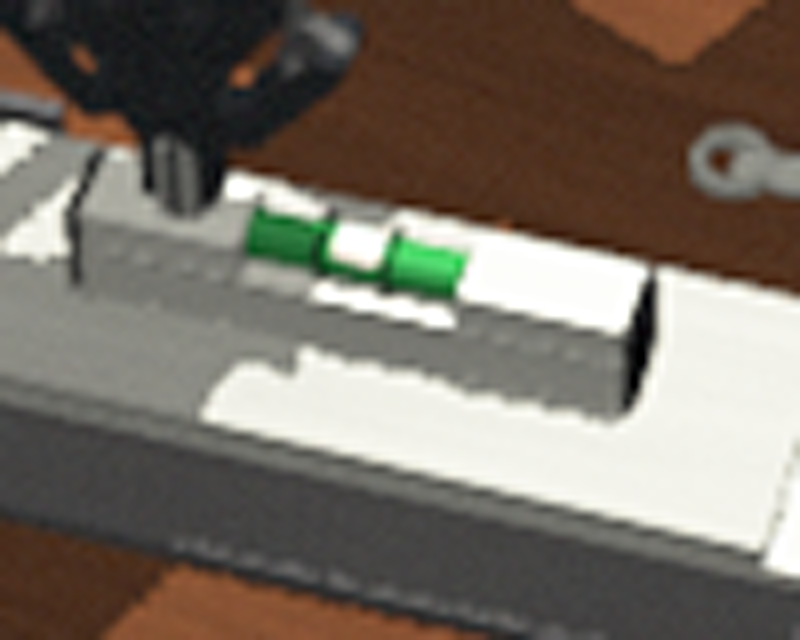

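Run:
```python
from h import *
np.set_printoptions(precision=4,suppress=True)
e=np.array(robot.get_state()["ee_pos"])
for i in range(6):
    robot.move_linear([e[0],e[1],e[2]-.0007*(i+1)],max_speed=.01); robot.dwell(.2)
    s=robot.get_state();print(s["ee_pos"],s["force"])
    if s["force"][2]>17: break
robot.dwell(1.3)
s=robot.get_state();print(s["ee_pos"],s["force"],s["time_s"])
p=read_camera("scene");save(p,"v1.png",(200,280,200,300),8)
```

```text
[ 0.6386 -0.0914  0.1153] [-3.263  -0.4748  9.7191]
[ 0.6386 -0.0912  0.1149] [-3.1935  1.5217 11.3042]
[ 0.6387 -0.0911  0.1147] [-4.5784  1.8061 14.9611]
[ 0.6388 -0.0912  0.1147] [-5.3392  0.9519 17.5624]
[ 0.6387 -0.0911  0.1146] [-5.5757  1.6779 18.5802] 26.65
```

View pics/v1.png

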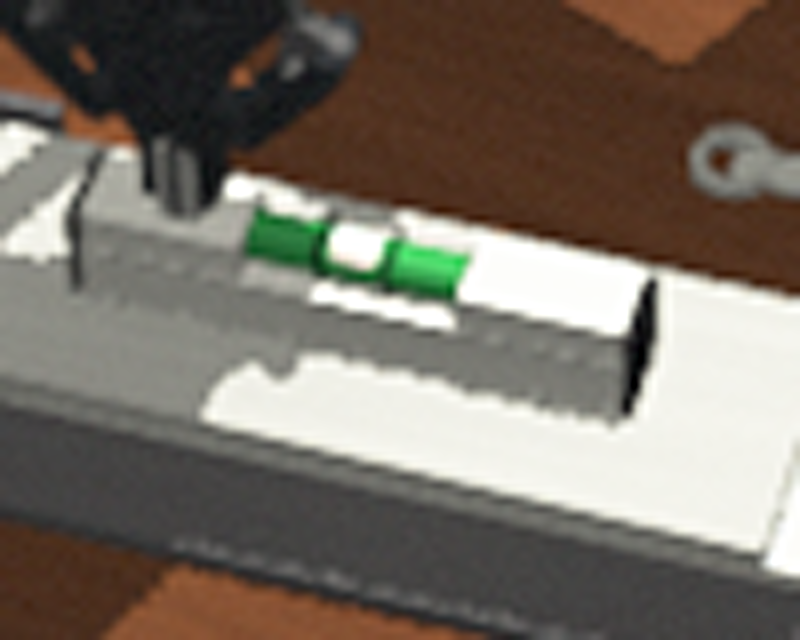

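At 18.6 N the bubble is still centred: it spans about 330 to 386 px, with rings at about 325 and 391. The tool height barely changes with the extra force, so the board is seated. I'm handing the job in.

Run:
```python
from h import *
print(robot.get_state()["force"],robot.get_state()["time_s"]); ticket.sign_off()
```

```text
[-4.7660421   1.42957154 18.14332295] 26.7
the job is handed in; nothing more can be done
```

I handed the job in at 26.7 s, with the middle-sized level lengthwise on the middle of the board, pressed down and its bubble centred. No verdict is reported.

- **What I did:** I gripped the level across its width and laid it on the board. Unpressed, the bubble read about 3.2 mm toward the pivot, so I turned the knob about 1.15 rad clockwise. I then pressed the level's pivot-side end block with shut fingers.
- **Last checks:** The press was about 18 N downwards. The bubble was within roughly 0.5 mm of the middle between the rings in the scene picture. The arm touched only the level, and no bystander looked moved in the last full picture.
- **What disagreed or is unconfirmed:**
  - The first press stopped on a 15 N contact setting but settled at only 8 to 9 N, so I raised it step by step. The bubble moved about 1 mm at most as I did.
  - That the board is seated is inferred from the bubble and the tool height staying steady, not measured directly.
  - About 5 N of sideways force remained, and no slip was visible.
  - The arm hid the bubble in the top view, so the last reading rests on the scene camera alone.

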